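Fetch the solder reel from behind the flux jar and put the bench back in order

TASK

The reel of solder with the lime-green flanges stands in the caddy's walled bay behind the red-lidded jar and the blue-lidded tin. First park the jar on the red saucer and the tin on the blue saucer, then set the lime-green reel down flat over the spindle of the white reel stand, and only then put the jar and the tin back upright, each on the very place in the caddy where it stood at the start. Leave the orange-flanged spare reel alone, keep the jar and tin from tipping, and leave everything released and at rest.

Things in the scene. Friction and masses are not known exactly. Their poses are not given: they have to be found in the camera images.
- flux_jar: Closed amber jar with paper band and red lid, a plain upright cylinder 44 mm across and 80 mm high (the lid is the top 24 mm, same diameter, shut tight), about 0.13 kg. Origin: centre of its underside; z up. Starts on one of the two front places of the caddy (either one).
- tinner_tin: Closed steel tin with black band and blue lid, a plain upright cylinder 44 mm across and 80 mm high (the lid is the top 24 mm, same diameter, shut tight), about 0.16 kg. Origin: centre of its underside; z up. Starts on the other front place of the caddy.
- reel: Solder reel, two lime-green flanges, lying flat (axis upright): 56 mm across, 34 mm high, bore 24 mm, grey core 53 mm across, about 0.2 kg. Origin: centre of underside. Starts in the caddy's bay near x 30, y 0, about 7 mm from jar and tin, its top well below their lids. Fingers fit in front of and behind it (closing along caddy x) once jar and tin are gone, not beside it.
- caddy: Fixed aluminium tray. Origin: centre line, underside of its 8 mm deck; x points to the closed rear, y left. Deck x -55..111, y -62..62 mm. In front two white-ringed places at x -20, y +27 and -27 mm, unwalled. Rear bay, open to the front: blue walls 5 mm thick, tops 50 mm above the table, inner faces at y +-38 (x 5..108) and x 106 mm. Yaw varies up to 0.35 rad.
- red_saucer: Fixed flat red disc, 80 mm across and 5 mm thick, with a white ring: parking place of the red-lidded jar. Origin: centre of its underside, at table height.
- blue_saucer: Fixed flat blue disc, 80 mm across and 5 mm thick, with a white ring: parking place of the blue-lidded tin. Origin: centre of its underside, at table height.
- reel_stand: Fixed white disc, 76 mm across and 10 mm thick, with an upright brass spindle in its centre, 10 mm across, pointed, its tip 33 mm above the table. The reel sits on the disc with the spindle in its bore. Origin: centre of its underside, at table height.
- spare_reel: Spare reel, same size as the reel but with orange flanges, lying flat on the table. Not to be moved. Origin: centre of its underside.
There are look-alikes about, which are no part of the job. Leave any brown or turquoise look-alike of the tinner_tin alone.

How it is judged:
By the outcome, as a careful person would: the job done as asked, in the order asked, and still so for the second after the job is handed in, with the robot touching nothing.
It also fails if it takes over 118 s, if anything falls off the work surface, if the arm or the gripper's body presses on something with over 40 N, if the wrist force passes 120 N, or if a joint passes its speed limit or range.

ROBOT

A 6-joint arm with a two-finger parallel gripper is mounted at the origin on the work surface. World frame = base frame: x ahead of the robot, y to its left, z up, the work surface at z = 0. Lengths are in m, angles in rad, forces in N, time in s.
With the tool pointing down it reaches from about 0.275 to 0.825 m from the base axis. Payload 4.9 kg.
Tool frame: the origin (TCP) lies midway between the tips of the shut fingers; the grasp point (between the pads) lies 19 mm behind it (manip.grip_point_offset is the x of the grasp point in the tool frame, in m); x points along the fingers, y is the direction in which the jaws open and shut, and the axes are right-handed (so a half turn about x gives the same grasp; the last joint's range is limited). The gripper opens to 85 mm and grips with 20 to 120 N. Pads are 22 mm wide; open, the fingers measure 114 mm over their backs; the gripper's body (76 mm by 85 mm) begins 54 mm behind the grasp point. The pads swing forward as they close: fully open they stand 13 mm farther back than shut.
Start: joints at [1.118, 0.326, -0.193, 1.052, 0, 1.437], TCP at [0.172, 0.522, 0.231] pointing down, gripper open.
Joint ranges: [-2.65, 2.65], [-0.97, 1.79], [-1.3, 1.35], [-1.93, 2.1], [-1.47, 1.37], [-3.14, 3.14]. Speed limits (rad/s): [2.57, 2.57, 3.14, 3.14, 3.14, 3.14].

INTERFACE

Orientations are given as a unit quaternion [x, y, z, w].
In Python, from plant import manip, cams gives the robot as it stands.
- The arm moves only by the shell command python3 -m creep 'ROWS' [FORCE]. ROWS is JSON, a list of rows, each a list of 3 entries, a list of its own where there are three numbers: the shift along the tool's x, y, z in units of 30 mm (1.0 is 30 mm), then the turn about the tool's x in degrees, then the finger opening in mm, from 0 to 85.4. A call has 1 to 20 rows; each row is the pose to reach, as a shift and turn from the pose commanded when the call began, along the tool's axes at that moment; what a row does not reach only later rows make up. A row lasts 1/10 s, in which the tool goes at most 50 mm and 8.59 degrees, less where a joint would pass 70% of its speed; a pose out of reach is approached as far as the arm can. A call with a gripper value outside its range is refused whole. The fingers move at their own pace and stop on an object; FORCE is the grip in N (left out, the last holds). Time passes only in rows, so rows that repeat a pose let the fingers close. It gives the time, the measured TCP pose, the force and the opening at its end, in the units of the state.
- manip.get_state(): the state, without advancing time (a new reading comes with each control period).
- cams.read_camera(name): name is "scene" or "top" or "wrist"; returns (picture, depth): 420x560x3 uint8, red, green, blue; 420x560 float32, m along the optical axis (not along the pixel's ray), 0 where there is no reading.
- cams.get_calibration(name): a dict with "camera_matrix" (3x3 intrinsics, pixels), "R" (3x3) and "t" (3): a world point X has camera coordinates R X + t. Camera axes: x right, y down, z forward; pixel columns grow to the right and rows downward; lengths in m; the calibration is good to about 2 mm. The wrist camera is an equidistant fisheye: a pixel r from the principal point sees the ray r / f radians off the axis. A picture is of the moment at which its call begins: read the wrist's pose just before it. get_calibration takes no time and is no camera call; for the wrist camera it gives the pose at the moment of the call.
- manip.sign_off(): hands the job in, once; it reports no verdict.
The state is a dict: "t": time; "q": joint angles; "qd": joint speeds; "tau": joint torques, N m; "tool_pos": TCP position; "tcp_rot": TCP orientation; "force": force on the tool from outside, world axes, zero at the start; "torque": the same for the moment, N m; "gripper_width": finger opening in m.
Only numpy, scipy, OpenCV 4.12 (cv2) and the standard library are available. Lean on these libraries where they do the work, as an engineer would, in place of code of your own. Each camera call takes 0.05 s, during which the arm holds its last target. There are 200 camera calls.

## Working session

There is one attempt and no reset: what is moved stays moved. The work goes in short steps, Python scripts to look and compute and a shell command to move; the robot and the scene stay as the last step left them, time stands still between calls to the robot, and variables do not carry over. Pictures are saved under pics/ and viewed, about 12 in all and at most 16, crops included, and the job is handed in when it is done.

```bash
mkdir -p pics; ls
python3 - <<'E'
from plant import manip, cams
import cv2, numpy as np
print(manip.get_state(), manip.grip_point_offset)
for n in ("scene","top"):
    p,d=cams.read_camera(n); np.savez(f"{n}0.npz",p=p,d=d)
    cv2.imwrite(f"pics/{n}0.png",p[:,:,::-1])
    c=cams.get_calibration(n); print(n,{k:np.round(v,4).tolist() for k,v in c.items() if k in("camera_matrix","R","t")})
E
```

```text
pics
{'t': 0.0, 'q': array([ 1.11782452e+00,  3.26952865e-01, -1.93578861e-01,  1.05203149e+00,
        1.70720959e-05,  1.43659746e+00]), 'qd': array([-2.51196423e-04,  9.77668012e-04,  2.37535990e-03, -2.27882530e-04,
       -4.41123900e-04, -2.91300973e-05]), 'tau': array([-8.78033061e-04, -4.43399227e+01,  2.62442225e+01,  1.54851924e-02,
        6.58911858e-08,  4.62315253e-07]), 'tool_pos': array([0.17209301, 0.52175972, 0.23049887]), 'tcp_rot': array([ 0.11163042,  0.69833037, -0.11282285,  0.69795726]), 'force': array([-0.69008659, -0.73113062, -0.18877516]), 'torque': array([ 0.0099165 , -0.01975914,  0.00798822]), 'gripper_width': 0.08520010057500228} -0.0187
scene {'camera_matrix': [[498.4345, 0.0, 281.8866], [0.0, 498.4345, 204.8518], [0.0, 0.0, 1.0]], 'R': [[-0.2159, 0.9764, 0.0083], [0.7927, 0.1802, -0.5823], [-0.5701, -0.1191, -0.8129]], 't': [0.0885, -0.4016, 1.442]}
top {'camera_matrix': [[524.9678, 0.0, 278.3617], [0.0, 524.9678, 202.476], [0.0, 0.0, 1.0]], 'R': [[-0.0287, -0.9993, -0.0236], [-0.9959, 0.0306, -0.0848], [0.0854, 0.0211, -0.9961]], 't': [0.0364, 0.5157, 1.0697]}
```

View pics/scene0.png

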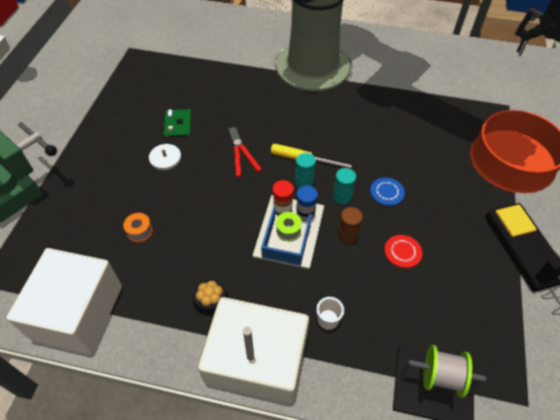

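View pics/top0.png

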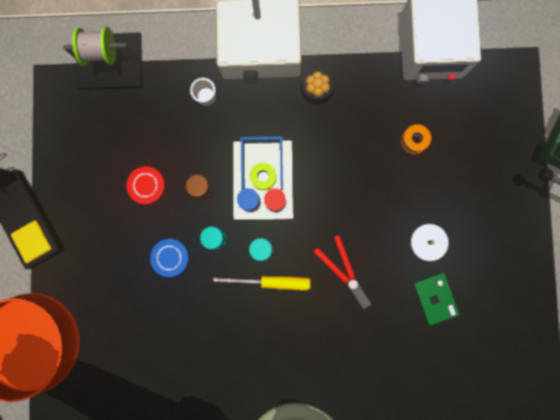

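The top view shows the caddy (white deck 233–293, 138–220), lime reel at (263,177), red-lidded jar (275,200), blue-lidded tin (248,200), red saucer (145,185), blue saucer (169,257), stand (430,242) and spare reel (417,138). Several things could be confused:
- **Tins:** the brown one (197,185) and the turquoise ones (211,237) and (260,249) are look-alikes. Only the blue-lidded one at (248,200) is in the caddy.
- **Reels:** the big lime spool (95,45) is on a holder, and the spare is orange. The reel in the bay at (263,177) is the one meant.

I'll confirm these in an enlarged crop and measure.

```bash
cat > h.py <<'E'
import numpy as np, cv2
from plant import manip, cams
HSV=dict(red=[((0,150,90),(6,255,255)),((174,150,90),(180,255,255))],blue=[((104,130,90),(125,255,255))],
 lime=[((32,120,90),(48,255,255))],white=[((0,0,120),(180,70,255))],orange=[((8,170,120),(20,255,255))])
def mask(p,c,box=None):
    h=cv2.cvtColor(p,cv2.COLOR_RGB2HSV); m=sum(cv2.inRange(h,np.array(a),np.array(b)) for a,b in HSV[c])
    if box:
        k=np.zeros_like(m);x0,y0,x1,y1=box;k[y0:y1,x0:x1]=1;m=m*k
    return m
def rays(c,uv,fish=False):
    uv=np.atleast_2d(np.float64(uv));K=np.array(c["camera_matrix"]);R=np.array(c["R"]);t=np.array(c["t"])
    x=(uv[:,0]-K[0,2])/K[0,0];y=(uv[:,1]-K[1,2])/K[1,1]
    if fish:
        r=np.hypot(x,y)+1e-12;d=np.c_[np.sin(r)*x/r,np.sin(r)*y/r,np.cos(r)]
    else: d=np.c_[x,y,np.ones(len(x))]
    return -R.T@t,d@R
def plane(c,uv,z,fish=False):
    o,d=rays(c,uv,fish);return o+d*((z-o[2])/d[:,2])[:,None]
def cloud(c,m,dep,fish=False):
    v,u=np.nonzero((m>0)&(dep>0));o,d=rays(c,np.c_[u,v],fish)
    dz=d@np.array(c["R"])[2]
    return o+d*(dep[v,u]/dz)[:,None]
E
python3 - <<'E'
from h import *
boxes=dict(top=dict(jar=("red",(258,182,295,222)),tin=("blue",(232,188,261,218)),reel=("lime",(240,150,290,200)),
 rs=("red",(120,160,170,210)),bs=("blue",(145,235,192,282)),stand=("white",(405,220,452,265)),spare=("orange",(395,120,440,160)),walls=("blue",(232,130,298,186))),
 scene=dict(jar=("red",(268,175,296,210)),tin=("blue",(296,180,322,208)),reel=("lime",(265,205,310,250)),
 rs=("red",(380,230,430,270)),bs=("blue",(365,172,410,210)),stand=("white",(145,140,185,172)),spare=("orange",(115,205,160,245))))
for n,b in boxes.items():
    z=np.load(n+"0.npz");p,d=z["p"],z["d"];c=cams.get_calibration(n)
    for k,(col,bx) in b.items():
        m=mask(p,col,bx);P=cloud(c,m,d);zt=np.percentile(P[:,2],90)
        Q=P[P[:,2]>zt-.005]
        (cx,cy),r=cv2.minEnclosingCircle(Q[:,:2].astype(np.float32))
        print(n,k,len(P),"z",np.round(zt,4),"top mean",np.round(Q.mean(0),4),"circ",np.round([cx,cy,r],4))
z=np.load("top0.npz");p,d=z["p"],z["d"];c=cams.get_calibration("top")
m=mask(p,"white",(225,130,300,225));P=cloud(c,m,d);P=P[P[:,2]<.02]
print("deck z",np.median(P[:,2]),"rect",cv2.minAreaRect(P[:,:2].astype(np.float32)*1000))
m=mask(p,"blue",(232,130,298,186));P=cloud(c,m,d);P=P[P[:,2]>.04]
print("walls z",np.median(P[:,2]),"rect",cv2.minAreaRect(P[:,:2].astype(np.float32)*1000))
a=cv2.resize(p[125:275,170:310,::-1],None,fx=4,fy=4,interpolation=2)
cv2.imwrite("pics/crop0.png",a)
E
```

```text
top jar 342 z 0.0896 top mean [0.5175 0.0269 0.0876] circ [0.5176 0.027  0.0211]
top tin 335 z 0.0899 top mean [0.5198 0.0796 0.0879] circ [0.5204 0.08   0.0211]
top reel 447 z 0.0435 top mean [0.5713 0.0516 0.0414] circ [0.5713 0.0517 0.0273]
top rs 1038 z 0.0073 top mean [0.5638 0.3047 0.0052] circ [0.5649 0.3055 0.0421]
top bs 1019 z 0.0074 top mean [0.4086 0.2553 0.0054] circ [0.409  0.2556 0.0409]
top stand 1115 z 0.0116 top mean [ 0.4251 -0.29    0.0096] circ [ 0.4257 -0.2903  0.0382]
top spare 543 z 0.0352 top mean [ 0.6417 -0.2697  0.0331] circ [ 0.642  -0.2701  0.0282]
top walls 167 z 0.0517 top mean [0.638  0.062  0.0497] circ [0.6011 0.0543 0.0629]
scene jar 393 z 0.0908 top mean [0.5208 0.0247 0.089 ] circ [0.5195 0.0256 0.0233]
scene tin 292 z 0.0905 top mean [0.5233 0.0776 0.0887] circ [0.5224 0.0768 0.0229]
scene reel 438 z 0.0449 top mean [0.5741 0.0496 0.043 ] circ [0.5743 0.0484 0.0295]
scene rs 895 z 0.0083 top mean [0.5665 0.302  0.0064] circ [0.565  0.3021 0.0424]
scene bs 652 z 0.0084 top mean [0.4114 0.2524 0.0064] circ [0.4098 0.2532 0.0419]
scene stand 622 z 0.0137 top mean [ 0.4285 -0.2924  0.0119] circ [ 0.4268 -0.2926  0.0393]
scene spare 403 z 0.037 top mean [ 0.6445 -0.2723  0.0351] circ [ 0.6439 -0.2738  0.0291]
deck z 0.007121424239252772 rect ((568.6676025390625, 53.91815185546875), (127.65716552734375, 170.2138671875), 89.12954711914062)
walls z 0.04916550072126413 rect ((601.4223022460938, 52.75847625732422), (81.93133544921875, 99.7882308959961), 89.38146209716797)
```

View pics/crop0.png

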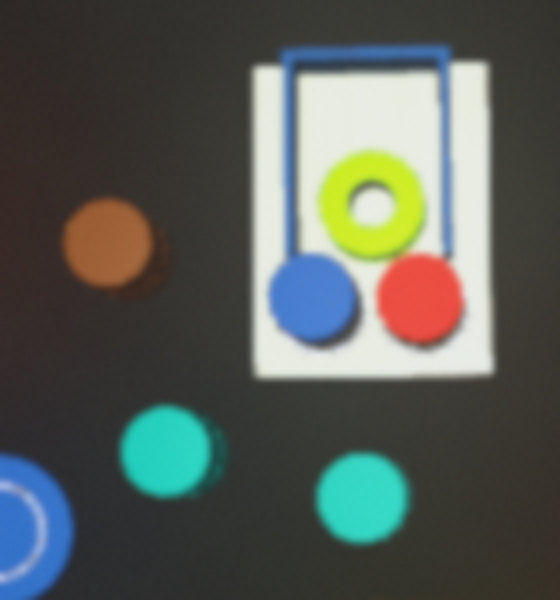

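The crop confirms it: the lime reel (370,205) is in the walled bay, behind the blue-lidded tin (313,297) and the red-lidded jar (420,297). The brown and turquoise tins stand apart from the caddy. Both views put the lid tops at about 0.089, reel top 0.043, deck 0.008 and saucers 0.006.

Next I'll write a planning helper for moving above the jar.

```bash
cat > plan.py <<'E'
import sys
from h import *
from scipy.spatial.transform import Rotation as Ro
def plan(x,y,z,jaw):
    "shift (tool axes, 30 mm units) and turn (deg) to put the TCP at x y z, jaws along world angle jaw (deg)"
    s=manip.get_state();R=Ro.from_quat(s["tcp_rot"]).as_matrix();p=s["tool_pos"]
    cur=np.degrees(np.arctan2(R[1,1],R[0,1]))
    d=(cur-jaw+90)%180-90   # tool x is down: +turn about x lowers the world angle
    print("t",round(s["t"],2),"pos",p.round(4),"jaw",cur.round(2),"tilt",R[:,0].round(3),"w",round(s["gripper_width"],4),"F",s["force"].round(1),"q1,q6",s["q"][[0,5]].round(2))
    print("shift",(R.T@(np.array([x,y,z])-p)/.03).round(3),"turn",d.round(2))
if __name__=="__main__": plan(*map(float,sys.argv[1:5]))
E
python3 plan.py 0.519 0.026 0.21 -1.0; python3 -c "
from h import *
c=cams.get_calibration('wrist');print(c)"
```

```text
t 0.1 pos [0.1721 0.5218 0.2306] jaw 71.73 tilt [-0.001 -0.001 -1.   ] w 0.0857 F [-0.3  0.6 -0.3] q1,q6 [1.12 1.44]
shift [  0.701 -12.07   16.159] turn 72.73
{'camera_matrix': array([[325.1922621 ,   0.        , 270.8955881 ],
       [  0.        , 325.1922621 , 212.03005109],
       [  0.        ,   0.        ,   1.        ]]), 'R': array([[ 0.3143639 ,  0.94929993, -0.00223042],
       [ 0.90668005, -0.29955241,  0.29698424],
       [ 0.28125899, -0.0953834 , -0.95487978]]), 't': array([-0.54824896, -0.03762813,  0.38091082])}
```

```bash
python3 -m creep '[[[0,-12.07,16.16],72.7,85],[[0,-12.07,16.16],72.7,85],[[0,-12.07,16.16],72.7,85],[[0,-12.07,16.16],72.7,85],[[0,-12.07,16.16],72.7,85],[[0,-12.07,16.16],72.7,85],[[0,-12.07,16.16],72.7,85],[[0,-12.07,16.16],72.7,85],[[0,-12.07,16.16],72.7,85],[[0,-12.07,16.16],72.7,85],[[0,-12.07,16.16],72.7,85],[[0,-12.07,16.16],72.7,85],[[0,-12.07,16.16],72.7,85],[[0,-12.07,16.16],72.7,85],[[0,-12.07,16.16],72.7,85],[[0,-12.07,16.16],72.7,85],[[0,-12.07,16.16],72.7,85],[[0,-12.07,16.16],72.7,85]]' 60
python3 - <<'E'
from h import *
p,d=cams.read_camera("wrist");c=cams.get_calibration("wrist");np.savez("w1.npz",p=p,d=d,**c)
cv2.imwrite("pics/w1.png",p[:,:,::-1])
for k,col,zt in (("jar","red",.088),("tin","blue",.088),("reel","lime",.042)):
    m=mask(p,col); n,l,s,ce=cv2.connectedComponentsWithStats(m)
    for i in range(1,n):
        if s[i,4]>400:
            P=cloud(c,(l==i),d,True);q=np.percentile(P[:,2],90);Q=P[P[:,2]>q-.006]
            (x,y),r=cv2.minEnclosingCircle(Q[:,:2].astype(np.float32))
            print(k,s[i],ce[i].round(),"ztop",q.round(4),"mean",Q.mean(0).round(4),"circ",np.round([x,y,r],4))
E
python3 plan.py 0.519 0.026 0.12 -1.0
```

```text
t: 1.9
tool_pos: [0.5189, 0.0275, 0.2315]
tcp_rot: [0.504, 0.496, -0.504, 0.496]
force: [-0.2, 0.6, 0.6]
gripper_width: 0.0853
jar [ 249  173   47   50 1833] [272. 198.] ztop 0.0893 mean [0.5189 0.0258 0.0884] circ [0.5189 0.0252 0.0221]
tin [143   0  64  27 830] [172.  14.] ztop 0.0064 mean [0.4073 0.2299 0.0053] circ [0.408  0.2455 0.0398]
tin [ 249  118   49   48 1817] [273. 141.] ztop 0.0894 mean [0.5209 0.0784 0.0884] circ [0.5209 0.0783 0.0214]
tin [ 297  122  102   85 1256] [361. 162.] ztop 0.0515 mean [0.6115 0.0538 0.0504] circ [0.5982 0.0516 0.0677]
reel [ 294  137   54   54 1807] [321. 164.] ztop 0.0434 mean [0.5714 0.0502 0.0425] circ [0.5717 0.0496 0.0278]
t 1.95 pos [0.519  0.0273 0.2315] jaw -0.88 tilt [ 0.  0. -1.] w 0.0851 F [ 0.4 -0.4 -0.7] q1,q6 [-0.09  1.5 ]
shift [ 3.717 -0.     0.045] turn 0.12
```

View pics/w1.png

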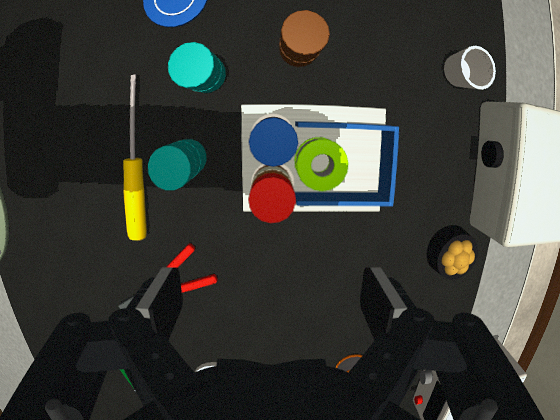

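Jar, tin and reel all agree with the fixed cameras: jar (.519,.0255), tin (.521,.0783), reel (.5715,.050). In the wrist view the jar lid is at (272,198), the tin lid at (273,141), the reel at (321,164) and the nearest turquoise tin at (177,165). I'll descend at 64 mm opening and grip the jar.

```bash
python3 -m creep '[[[1,0,0.06],0,64],[[2.5,0,0.06],0,64],[[4,0,0.06],0,64],[[5,0,0.06],0,64],[[5.6,0,0.06],0,64],[[6.05,0,0.06],0,64],[[6.05,0,0.06],0,64],[[6.05,0,0.06],0,64],[[6.05,0,0.06],0,64],[[6.05,0,0.06],0,25],[[6.05,0,0.06],0,25],[[6.05,0,0.06],0,25],[[6.05,0,0.06],0,25],[[6.05,0,0.06],0,25],[[6.05,0,0.06],0,25],[[6.05,0,0.06],0,25],[[6.05,0,0.06],0,25],[[6.05,0,0.06],0,25]]' 60; python3 plan.py 0.565 0.3035 0.17 -1
```

```text
t: 3.75
tool_pos: [0.5199, 0.0247, 0.051]
tcp_rot: [0.505, 0.495, -0.504, 0.496]
force: [-1.2, -0.4, 6.2]
gripper_width: 0.0425
t 3.75 pos [0.5199 0.0247 0.051 ] jaw -0.96 tilt [ 0.002 -0.    -1.   ] w 0.0425 F [-1.2 -0.4  6.2] q1,q6 [-0.09  1.49]
shift [-3.964  1.353 -9.318] turn 0.04
```

```bash
python3 -m creep '[[[-0.3,0,0],0,25],[[-1,0,0],0,25],[[-2,0,0],0,25],[[-3,0,0],0,25],[[-3.7,0.1,-0.5],0,25],[[-4,0.25,-1.5],0,25],[[-4,0.4,-2.5],0,25],[[-4,0.5,-3.5],0,25],[[-4,0.65,-4.5],0,25],[[-4,0.8,-5.5],0,25],[[-4,0.95,-6.5],0,25],[[-4,1.1,-7.5],0,25],[[-4,1.2,-8.3],0,25],[[-4,1.3,-9],0,25],[[-4,1.35,-9.32],0,25],[[-4,1.35,-9.32],0,25],[[-4,1.35,-9.32],0,25]]'
python3 - <<'E'
from h import *
p,d=cams.read_camera("wrist");c=cams.get_calibration("wrist")
cv2.imwrite("pics/w2.png",p[:,:,::-1])
m=mask(p,"red");n,l,s,ce=cv2.connectedComponentsWithStats(m)
for i in range(1,n):
    if s[i,4]>400:
        P=cloud(c,(l==i),d,True);(x,y),r=cv2.minEnclosingCircle(P[P[:,2]<.02][:,:2].astype(np.float32)) if (P[:,2]<.02).any() else ((0,0),0)
        print(s[i],P.mean(0).round(4),np.median(P[:,2]).round(4),np.round([x,y,r],4))
E
python3 plan.py 0.565 0.3035 0.0485 -1
```

```text
t: 5.45
tool_pos: [0.5641, 0.3028, 0.1698]
tcp_rot: [-0.504, -0.496, 0.505, -0.496]
force: [-0.6, 0.5, -1.5]
gripper_width: 0.0428
[  0   0  36  70 751] [0.3113 0.4833 0.0471] 0.0484 [0.2937 0.4691 0.0176]
[ 232  151   82   70 2300] [0.5652 0.3138 0.0059] 0.0055 [0.5646 0.3023 0.0408]
[ 249  169   47   41 1513] [0.5647 0.3057 0.0085] 0.0061 [0.5645 0.3025 0.023 ]
[ 217  242  109  113 9621] [0.5634 0.3082 0.2047] 0.2071 [0.5617 0.1316 0.0573]
t 5.5 pos [0.5642 0.3025 0.1698] jaw -1.02 tilt [-0.    -0.001 -1.   ] w 0.0427 F [ 0.7 -0.7 -2.3] q1,q6 [0.38 1.97]
shift [ 4.043  0.027 -0.037] turn -0.02
```

View pics/w2.png

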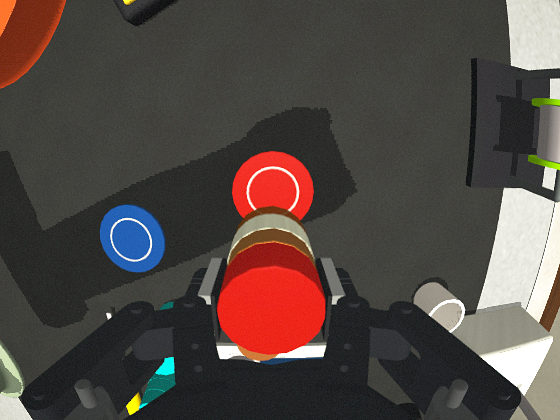

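The wrist view shows the jar held upright. The red saucer is centred at about (272,190) in the picture, which works out to (.5646,.3025), directly under the jar. Lowering and releasing.

```bash
python3 -m creep '[[[1,0,0],0,25],[[2,0,0],0,25],[[3,0,0],0,25],[[3.5,0,0],0,25],[[3.8,0,0],0,25],[[3.95,0,0],0,25],[[4.04,0,0],0,25],[[4.04,0,0],0,25],[[4.04,0,0],0,25],[[4.04,0,0],0,64],[[4.04,0,0],0,64],[[4.04,0,0],0,64],[[4.04,0,0],0,64],[[4.04,0,0],0,64],[[3.5,0,0],0,64],[[2.5,0,0],0,64],[[1,0,0],0,64],[[0,0,0],0,64],[[0,0,0],0,64]]'; python3 plan.py 0.5220 0.0775 0.169 -1
```

```text
t: 7.4
tool_pos: [0.5675, 0.3049, 0.1753]
tcp_rot: [0.507, 0.495, -0.501, 0.497]
force: [1.0, -0.2, 0.6]
gripper_width: 0.064
t 7.4 pos [0.5675 0.3049 0.1753] jaw -0.96 tilt [ 0.009  0.003 -1.   ] w 0.064 F [ 1.  -0.2  0.6] q1,q6 [0.38 1.97]
shift [ 0.172 -1.392  7.604] turn 0.04
```

```bash
python3 -m creep '[[[0,-0.2,1],0,64],[[0,-0.45,2.5],0,64],[[0,-0.7,4],0,64],[[0,-0.95,5.5],0,64],[[0,-1.15,6.7],0,64],[[0,-1.29,7.5],0,64],[[0,-1.29,7.5],0,64],[[0,-1.29,7.5],0,64],[[0,-1.29,7.5],0,64]]'
python3 - <<'E'
from h import *
p,d=cams.read_camera("wrist");c=cams.get_calibration("wrist");cv2.imwrite("pics/w3.png",p[:,:,::-1])
for col in("red","blue"):
    m=mask(p,col);n,l,s,ce=cv2.connectedComponentsWithStats(m)
    for i in range(1,n):
        if s[i,4]>300:
            P=cloud(c,(l==i),d,True);q=np.percentile(P[:,2],90);Q=P[P[:,2]>q-.006]
            print(col,s[i],ce[i].round(),"z",q.round(4),np.round(Q.mean(0),4),cv2.minEnclosingCircle(Q[:,:2].astype(np.float32)))
E
python3 plan.py 0.5215 0.0783 0.050 -1
```

```text
t: 8.3
tool_pos: [0.522, 0.08, 0.1694]
tcp_rot: [0.504, 0.496, -0.504, 0.496]
force: [-0.3, 0.9, 0.2]
gripper_width: 0.064
blue [ 117    0   76   63 2062] [154.  32.] z 0.0065 [0.41   0.2449 0.0054] ((0.408275306224823, 0.25429776310920715), 0.04109937697649002)
blue [ 131    2   45   44 1481] [153.  24.] z 0.007 [0.4094 0.2534 0.006 ] ((0.40924492478370667, 0.2537756562232971), 0.023555967956781387)
blue [ 300  188  118   90 1273] [382. 217.] z 0.0514 [0.6196 0.0666 0.0508] ((0.5982259511947632, 0.051159266382455826), 0.06784256547689438)
blue [ 242  193   59   56 2565] [270. 220.] z 0.0895 [0.5207 0.0794 0.0886] ((0.5207337141036987, 0.07870599627494812), 0.021909048780798912)
t 8.35 pos [0.522  0.0802 0.1695] jaw -0.88 tilt [-0.  0. -1.] w 0.0642 F [ 0.2 -0.3  0.4] q1,q6 [0.01 1.6 ]
shift [ 3.983 -0.015  0.065] turn 0.12
```

View pics/w3.png

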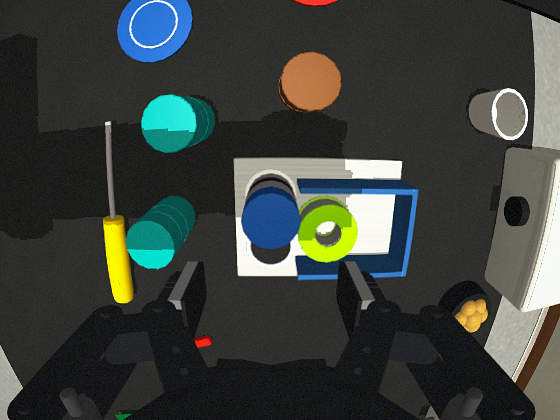

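The tin lid at (270,220) is still in place at (.521,.0788) and the jar's place at (270,255) is empty. I'll grasp the tin, and also check the parked jar from the top camera.

```bash
python3 -m creep '[[[1,0,0.05],0,64],[[2,0,0.05],0,64],[[3,0,0.05],0,64],[[3.6,0,0.05],0,64],[[3.97,0,0.05],0,64],[[3.97,0,0.05],0,64],[[3.97,0,0.05],0,64],[[3.97,0,0.05],0,25],[[3.97,0,0.05],0,25],[[3.97,0,0.05],0,25],[[3.97,0,0.05],0,25],[[3.97,0,0.05],0,25],[[3.97,0,0.05],0,25],[[3.97,0,0.05],0,25],[[3.97,0,0.05],0,25]]' 60; python3 plan.py 0.4095 0.2545 0.17 -1
python3 - <<'E'
from h import *
p,d=cams.read_camera("top");c=cams.get_calibration("top")
m=mask(p,"red",(115,155,175,215));P=cloud(c,m,d);Q=P[P[:,2]>.07];print("jar parked",len(Q),Q.mean(0).round(4),cv2.minEnclosingCircle(Q[:,:2].astype(np.float32)))
E
```

```text
t: 9.85
tool_pos: [0.5229, 0.0779, 0.0521]
tcp_rot: [0.505, 0.495, -0.504, 0.496]
force: [-1.9, 0.8, 6.7]
gripper_width: 0.0427
t 9.85 pos [0.5229 0.0779 0.0521] jaw -0.97 tilt [ 0.002  0.    -1.   ] w 0.0427 F [-1.9  0.8  6.7] q1,q6 [0.01 1.6 ]
shift [-3.938 -3.869 -5.824] turn 0.03
jar parked 413 [0.5632 0.3042 0.0838] ((0.5637618899345398, 0.3055432140827179), 0.022372199222445488)
```

```bash
python3 -m creep '[[[-0.3,0,0],0,25],[[-1,0,0],0,25],[[-2,0,0],0,25],[[-3,0,0],0,25],[[-3.7,-0.3,-0.4],0,25],[[-3.94,-0.8,-1.2],0,25],[[-3.94,-1.4,-2.1],0,25],[[-3.94,-2,-3],0,25],[[-3.94,-2.6,-3.9],0,25],[[-3.94,-3.2,-4.8],0,25],[[-3.94,-3.6,-5.4],0,25],[[-3.94,-3.87,-5.82],0,25],[[-3.94,-3.87,-5.82],0,25],[[-3.94,-3.87,-5.82],0,25],[[-3.94,-3.87,-5.82],0,25]]'
python3 - <<'E'
from h import *
p,d=cams.read_camera("wrist");c=cams.get_calibration("wrist");cv2.imwrite("pics/w4.png",p[:,:,::-1])
m=mask(p,"blue");n,l,s,ce=cv2.connectedComponentsWithStats(m)
for i in range(1,n):
    if s[i,4]>300:
        P=cloud(c,(l==i),d,True);q=np.percentile(P[:,2],90);Q=P[P[:,2]>q-.006]
        print(s[i],ce[i].round(),"z",q.round(4),np.round(Q.mean(0),4),cv2.minEnclosingCircle(Q[:,:2].astype(np.float32)))
E
python3 plan.py 0.4095 0.2540 0.0497 -1
```

```text
t: 11.4
tool_pos: [0.4092, 0.2537, 0.1691]
tcp_rot: [0.504, 0.495, -0.504, 0.496]
force: [0.3, -0.1, -0.7]
gripper_width: 0.0425
[ 217  242  109  111 9091] [271. 299.] z 0.2063 [0.4084 0.2565 0.2054] ((0.4074556827545166, 0.2538284361362457), 0.023134078830480576)
[433 314  43  22 525] [455. 324.] z 0.0463 [0.6267 0.0997 0.0523] ((0.5576333403587341, 0.1785024106502533), 0.1277834177017212)
t 11.45 pos [0.4093 0.2537 0.169 ] jaw -1.03 tilt [ 0. -0. -1.] w 0.0426 F [ 0.3  0.7 -2.4] q1,q6 [0.4  1.99]
shift [ 3.978  0.006 -0.012] turn -0.03
```

```bash
python3 -m creep '[[[1,0,0],0,25],[[2,0,0],0,25],[[3,0,0],0,25],[[3.5,0,0],0,25],[[3.8,0,0],0,25],[[3.92,0,0],0,25],[[3.98,0,0],0,25],[[3.98,0,0],0,25],[[3.98,0,0],0,25],[[3.98,0,0],0,64],[[3.98,0,0],0,64],[[3.98,0,0],0,64],[[3.98,0,0],0,64],[[3.98,0,0],0,64],[[3.5,0,0],0,64],[[2.5,0,0],0,64],[[1,0,0],0,64],[[0,0,0],0,64],[[0,0,0],0,85],[[0,0,0],0,85]]'; python3 plan.py 0.572 0.050 0.16 -1;python3 - <<'E'
from h import *
p,d=cams.read_camera("top");c=cams.get_calibration("top");cv2.imwrite("pics/top5.png",p[:,:,::-1])
m=mask(p,"blue",(140,230,195,285));P=cloud(c,m,d);Q=P[P[:,2]>.07];print("tin parked",len(Q),Q.mean(0).round(4) if len(Q) else "hidden")
E
```

```text
t: 13.45
tool_pos: [0.4092, 0.2545, 0.1693]
tcp_rot: [0.505, 0.496, -0.504, 0.496]
force: [-0.4, -1.0, 0.6]
gripper_width: 0.0852
t 13.45 pos [0.4092 0.2545 0.1693] jaw -0.97 tilt [ 0.002  0.001 -1.   ] w 0.0852 F [-0.4 -1.   0.6] q1,q6 [0.4  1.99]
shift [0.315 5.541 6.723] turn 0.03
tin parked 377 [0.4073 0.2564 0.0845]
```

```bash
python3 -m creep '[[[0,0.8,0.95],0,78],[[0,1.8,2.2],0,78],[[0,2.9,3.5],0,78],[[0,4,4.85],0,78],[[0,5,6],0,78],[[0,5.54,6.72],0,78],[[0,5.54,6.72],0,78],[[0,5.54,6.72],0,78],[[0,5.54,6.72],0,78]]'
python3 - <<'E'
from h import *
p,d=cams.read_camera("wrist");c=cams.get_calibration("wrist");cv2.imwrite("pics/w5.png",p[:,:,::-1])
m=mask(p,"lime");n,l,s,ce=cv2.connectedComponentsWithStats(m)
for i in range(1,n):
    if s[i,4]>300:
        P=cloud(c,(l==i),d,True);q=np.percentile(P[:,2],90);Q=P[P[:,2]>q-.006]
        print(s[i],ce[i].round(),"z",q.round(4),np.round(Q.mean(0),4),cv2.minEnclosingCircle(Q[:,:2].astype(np.float32)))
E
python3 plan.py 0.572 0.050 0.0135 -1
```

```text
t: 14.4
tool_pos: [0.57, 0.0508, 0.1677]
tcp_rot: [-0.503, -0.497, 0.505, -0.495]
force: [0.5, 0.7, 0.8]
gripper_width: 0.0782
[ 243  167   64   68 2683] [275. 201.] z 0.0437 [0.5722 0.051  0.0428] ((0.572231650352478, 0.050044793635606766), 0.028101831674575806)
t 14.45 pos [0.5702 0.051  0.1681] jaw -0.88 tilt [-0.002  0.    -1.   ] w 0.0782 F [ 0.5 -0.   0.6] q1,q6 [-0.04  1.55]
shift [5.152 0.072 0.034] turn 0.12
```

View pics/w5.png

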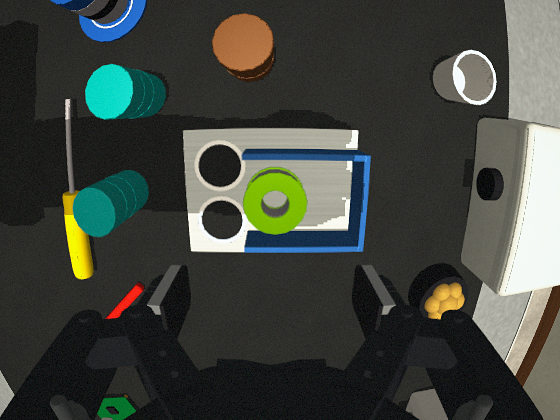

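The reel at (275,201) now stands clear, measured at (.572,.050). The two ringed places at (220,166) and (222,219) are empty, so I'll measure them from this picture too. Grasping the reel fore and aft.

```bash
python3 - <<'E'
from h import *
p=cv2.imread("pics/w5.png")[:,:,::-1].copy();c=cams.get_calibration("wrist")
g=cv2.cvtColor(p,cv2.COLOR_RGB2GRAY);m=(g<70).astype(np.uint8)
m[:140]=0;m[245:]=0;m[:,:192]=0;m[:,246:]=0
n,l,s,ce=cv2.connectedComponentsWithStats(m)
for i in range(1,n):
    if s[i,4]>300:
        P=plane(c,np.argwhere(l==i)[:,::-1],.008,True);print(s[i],P.mean(0).round(4),cv2.minEnclosingCircle(P[:,:2].astype(np.float32)))
E
python3 -m creep '[[[1,0.07,0.03],0,78],[[2,0.07,0.03],0,78],[[3,0.07,0.03],0,78],[[4,0.07,0.03],0,78],[[4.6,0.07,0.03],0,78],[[5,0.07,0.03],0,78],[[5.15,0.07,0.03],0,78],[[5.15,0.07,0.03],0,78],[[5.15,0.07,0.03],0,78],[[5.15,0.07,0.03],0,40],[[5.15,0.07,0.03],0,40],[[5.15,0.07,0.03],0,40],[[5.15,0.07,0.03],0,40],[[5.15,0.07,0.03],0,40],[[5.15,0.07,0.03],0,40],[[5.15,0.07,0.03],0,40],[[5.15,0.07,0.03],0,40]]' 60; python3 plan.py 0.426 -0.291 0.15 -1
```

```text
[ 199  145   42   42 1354] [0.5205 0.0793 0.008 ] ((0.5202373266220093, 0.07908601313829422), 0.020326122641563416)
[ 202  201   40   38 1183] [0.5197 0.0252 0.008 ] ((0.519498884677887, 0.024682065472006798), 0.02012532576918602)
t: 16.15
tool_pos: [0.5744, 0.0489, 0.0159]
tcp_rot: [0.505, 0.495, -0.504, 0.496]
force: [-2.2, -0.1, 7.6]
gripper_width: 0.0541
t 16.15 pos [0.5744 0.0489 0.0159] jaw -0.96 tilt [ 0.002  0.    -1.   ] w 0.0541 F [-2.2 -0.1  7.6] q1,q6 [-0.04  1.54]
shift [-4.479 -4.747 11.413] turn 0.04
```

```bash
python3 -m creep '[[[-0.3,0,0],0,40],[[-1,0,0],0,40],[[-2,0,0],0,40],[[-3,0,0],0,40],[[-4,-0.2,0.5],0,40],[[-4.5,-0.6,1.4],0,40],[[-4.5,-1,2.5],0,40],[[-4.5,-1.5,3.6],0,40],[[-4.5,-2,4.8],0,40],[[-4.5,-2.5,6],0,40],[[-4.5,-3,7.2],0,40],[[-4.5,-3.5,8.4],0,40],[[-4.5,-4,9.6],0,40],[[-4.5,-4.4,10.6],0,40],[[-4.5,-4.65,11.2],0,40],[[-4.5,-4.75,11.4],0,40],[[-4.5,-4.75,11.4],0,40],[[-4.5,-4.75,11.4],0,40]]'
python3 - <<'E'
from h import *
p,d=cams.read_camera("wrist");c=cams.get_calibration("wrist");cv2.imwrite("pics/w6.png",p[:,:,::-1])
for col in ("white","lime"):
  m=mask(p,col);n,l,s,ce=cv2.connectedComponentsWithStats(m)
  for i in range(1,n):
    if s[i,4]>300:
        P=cloud(c,(l==i),d,True);q=np.percentile(P[:,2],90);Q=P[P[:,2]>q-.006]
        print(col,s[i],ce[i].round(),"z",q.round(4),np.round(Q.mean(0),4),cv2.minEnclosingCircle(Q[:,:2].astype(np.float32)))
E
python3 plan.py 0.426 -0.291 0.018 -1
```

```text
t: 17.95
tool_pos: [0.4256, -0.2896, 0.1495]
tcp_rot: [0.504, 0.496, -0.504, 0.496]
force: [0.7, -0.4, -1.5]
gripper_width: 0.0538
white [ 231  159   84   66 3977] [272. 191.] z 0.0113 [ 0.426  -0.2827  0.0106] ((0.4258526861667633, -0.29197824001312256), 0.03811590373516083)
white [ 494  172   66  248 5044] [542. 341.] z 0.0157 [ 0.7699 -0.3467  0.0263] ((0.6347503662109375, -0.3280712366104126), 0.1530849039554596)
white [182 260  26  47 406] [195. 282.] z 0.1911 [ 0.3942 -0.2791  0.1897] ((0.3948565125465393, -0.27954548597335815), 0.003082689829170704)
white [334 260  27  47 418] [347. 282.] z 0.1912 [ 0.4556 -0.2799  0.1899] ((0.4541815221309662, -0.2807629704475403), 0.0025053457356989384)
white [   0  289   46  131 2562] [ 12. 365.] z 0.0016 [-0.0273 -0.5783  0.0017] ((0.0731162428855896, -0.5371988415718079), 0.38867253065109253)
white [110 384  59  36 940] [136. 400.] z 0.0017 [ 0.2273 -0.5805  0.0078] ((0.2790018320083618, -0.4664223790168762), 0.22151309251785278)
lime [  207   215   129   133 10287] [271. 287.] z 0.1766 [ 0.4248 -0.2856  0.1759] ((0.4255007803440094, -0.28875306248664856), 0.02890564315021038)
t 18.0 pos [ 0.4257 -0.2894  0.1494] jaw -0.89 tilt [ 0.     0.001 -1.   ] w 0.0543 F [ 0.2  0.  -1.5] q1,q6 [-0.74  0.85]
shift [4.381 0.011 0.055] turn 0.11
```

View pics/w6.png

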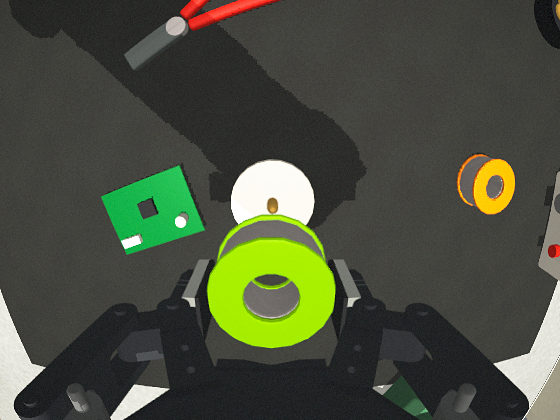

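The reel is held level at (271,287), and the stand disc at (272,195) has its spindle at (272,205). The reel needs to go about 3 mm in −y. Lowering onto the spindle.

```bash
python3 -m creep '[[[1,0.01,0.09],0,40],[[2,0.01,0.09],0,40],[[3,0.01,0.09],0,40],[[3.5,0.01,0.09],0,40],[[3.9,0.01,0.09],0,40],[[4.2,0.01,0.09],0,40],[[4.34,0.01,0.09],0,40],[[4.37,0.01,0.09],0,40],[[4.37,0.01,0.09],0,40],[[4.37,0.01,0.09],0,40]]'; python3 plan.py 0.426 -0.292 0.018 -1
```

```text
t: 19.0
tool_pos: [0.4261, -0.2937, 0.0189]
tcp_rot: [0.504, 0.495, -0.504, 0.496]
force: [0.0, -0.0, -1.6]
gripper_width: 0.0539
t 19.0 pos [ 0.4261 -0.2937  0.0189] jaw -0.97 tilt [ 0.001 -0.001 -1.   ] w 0.0539 F [ 0.  -0.  -1.6] q1,q6 [-0.75  0.84]
shift [ 0.031 -0.005 -0.057] turn 0.03
```

```bash
python3 -m creep '[[[0.04,0,-0.03],0,40],[[0.04,0,-0.03],0,40],[[0.04,0,-0.03],0,78],[[0.04,0,-0.03],0,78],[[0.04,0,-0.03],0,78],[[0.04,0,-0.03],0,78],[[-0.5,0,-0.03],0,78],[[-1.5,0,0],0,78],[[-3,0,0],0,78],[[-4.5,0,0],0,78],[[-5,0,0],0,78],[[-5,0,0],0,64],[[-5,0,0],0,64]]'
python3 - <<'E'
from h import *
p,d=cams.read_camera("wrist");c=cams.get_calibration("wrist");cv2.imwrite("pics/w7.png",p[:,:,::-1])
m=mask(p,"lime");n,l,s,ce=cv2.connectedComponentsWithStats(m)
for i in range(1,n):
    if s[i,4]>300:
        P=cloud(c,(l==i),d,True);q=np.percentile(P[:,2],90);Q=P[P[:,2]>q-.006]
        print(s[i],ce[i].round(),"z",q.round(4),np.round(Q.mean(0),4),"flat",Q[:,2].std().round(4),cv2.minEnclosingCircle(Q[:,:2].astype(np.float32)))
E
python3 plan.py 0.564 0.304 0.17 -1
```

```text
t: 20.3
tool_pos: [0.4254, -0.293, 0.1678]
tcp_rot: [-0.504, -0.496, 0.504, -0.496]
force: [-0.6, 0.1, -1.6]
gripper_width: 0.0639
[ 240  166   64   68 2691] [272. 200.] z 0.0446 [ 0.4246 -0.2907  0.0437] flat 0.0008 ((0.42476388812065125, -0.2919122576713562), 0.02828599140048027)
t 20.35 pos [ 0.425  -0.2926  0.167 ] jaw -0.97 tilt [-0.001  0.001 -1.   ] w 0.064 F [ 0.  -0.1  0.3] q1,q6 [-0.75  0.84]
shift [ -0.078   4.298 -19.963] turn 0.03
```

View pics/w7.png

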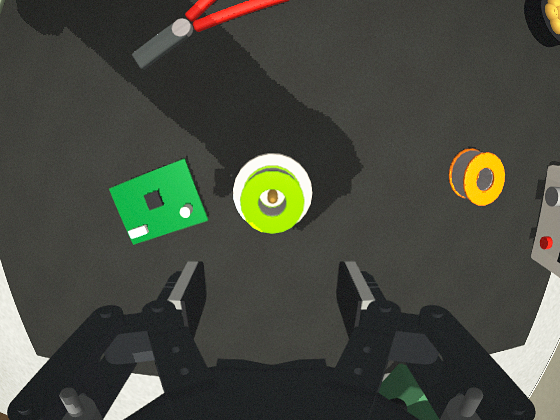

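The reel lies flat on the stand with its top at .0445 and the spindle showing in the bore at (272,197). Back to the jar on the red saucer.

```bash
python3 -m creep '[[[0,0.2,-1],0,64],[[0,0.5,-2.4],0,64],[[0,0.8,-3.8],0,64],[[0,1.1,-5.2],0,64],[[0,1.4,-6.6],0,64],[[0,1.7,-8],0,64],[[0,2,-9.4],0,64],[[0,2.3,-10.8],0,64],[[0,2.6,-12.2],0,64],[[0,2.9,-13.6],0,64],[[0,3.2,-15],0,64],[[0,3.5,-16.4],0,64],[[0,3.8,-17.8],0,64],[[0,4.1,-19],0,64],[[0,4.3,-19.96],0,64],[[0,4.3,-19.96],0,64],[[0,4.3,-19.96],0,64],[[0,4.3,-19.96],0,64]]'
python3 - <<'E'
from h import *
p,d=cams.read_camera("wrist");c=cams.get_calibration("wrist")
m=mask(p,"red");n,l,s,ce=cv2.connectedComponentsWithStats(m)
for i in range(1,n):
    if s[i,4]>300:
        P=cloud(c,(l==i),d,True);q=np.percentile(P[:,2],90);Q=P[P[:,2]>q-.006]
        print(s[i],ce[i].round(),"z",q.round(4),np.round(Q.mean(0),4),cv2.minEnclosingCircle(Q[:,:2].astype(np.float32)))
E
python3 plan.py 0.5645 0.3025 0.0485 -1
```

```text
t: 22.15
tool_pos: [0.5638, 0.302, 0.1669]
tcp_rot: [-0.503, -0.496, 0.505, -0.495]
force: [0.1, -0.0, -0.5]
gripper_width: 0.0641
[  0   0  37  64 678] [18. 35.] z 0.0693 [0.322  0.4951 0.0687] ((0.3167235851287842, 0.4926390051841736), 0.02560405246913433)
[ 232  150   83   94 5071] [273. 198.] z 0.0866 [0.5642 0.3054 0.0859] ((0.5642381310462952, 0.30426642298698425), 0.022219551727175713)
t 22.2 pos [0.5641 0.3019 0.1673] jaw -1.04 tilt [-0.002 -0.001 -1.   ] w 0.0641 F [ 1.   0.1 -0.6] q1,q6 [0.38 1.97]
shift [ 3.961  0.02  -0.024] turn -0.04
```

```bash
python3 -m creep '[[[1,0.02,-0.05],0,64],[[2,0.02,-0.05],0,64],[[3,0.02,-0.05],0,64],[[3.6,0.02,-0.05],0,64],[[3.95,0.02,-0.05],0,64],[[3.95,0.02,-0.05],0,64],[[3.95,0.02,-0.05],0,64],[[3.95,0.02,-0.05],0,25],[[3.95,0.02,-0.05],0,25],[[3.95,0.02,-0.05],0,25],[[3.95,0.02,-0.05],0,25],[[3.95,0.02,-0.05],0,25],[[3.95,0.02,-0.05],0,25],[[3.95,0.02,-0.05],0,25],[[3.95,0.02,-0.05],0,25]]' 60; python3 plan.py 0.5199 0.0243 0.17 -1
```

```text
t: 23.7
tool_pos: [0.5663, 0.3052, 0.0515]
tcp_rot: [0.505, 0.495, -0.503, 0.496]
force: [-1.3, -0.6, 5.6]
gripper_width: 0.0426
t 23.7 pos [0.5663 0.3052 0.0515] jaw -0.96 tilt [ 0.002  0.001 -1.   ] w 0.0426 F [-1.3 -0.6  5.6] q1,q6 [0.38 1.97]
shift [-3.96  -1.38   9.383] turn 0.04
```

```bash
python3 -m creep '[[[-0.3,0,0],0,25],[[-1,0,0],0,25],[[-2,0,0],0,25],[[-3,0,0],0,25],[[-3.7,-0.1,0.5],0,25],[[-4,-0.25,1.5],0,25],[[-4,-0.4,2.5],0,25],[[-4,-0.5,3.5],0,25],[[-4,-0.65,4.5],0,25],[[-4,-0.8,5.5],0,25],[[-4,-0.95,6.5],0,25],[[-4,-1.1,7.5],0,25],[[-4,-1.25,8.3],0,25],[[-4,-1.35,9],0,25],[[-4,-1.38,9.38],0,25],[[-4,-1.38,9.38],0,25],[[-4,-1.38,9.38],0,25],[[-4,-1.38,9.38],0,25]]'
python3 - <<'E'
from h import *
print(manip.get_state()["tool_pos"])
p,d=cams.read_camera("wrist");c=cams.get_calibration("wrist");np.savez("w8.npz",p=p,d=d,**c);cv2.imwrite("pics/w8.png",p[:,:,::-1])
m=mask(p,"red");P=cloud(c,m,d,True);q=P[P[:,2]>.15];zt=np.percentile(q[:,2],95);Q=q[q[:,2]>zt-.003]
print(len(Q),zt,Q.mean(0),cv2.minEnclosingCircle(Q[:,:2].astype(np.float32)))
# same from the top camera
p,d=cams.read_camera("top");c=cams.get_calibration("top");cv2.imwrite("pics/top8.png",p[:,:,::-1])
E
python3 plan.py 0.5199 0.0247 0.054 -1
```

```text
t: 25.5
tool_pos: [0.5194, 0.025, 0.1698]
tcp_rot: [0.504, 0.496, -0.504, 0.496]
force: [-0.4, 1.0, -1.4]
gripper_width: 0.0423
[0.51935145 0.02500461 0.16981207]
7380 0.20487575045037562 [0.51845485 0.02661431 0.20395618] ((0.5048619508743286, 0.02756759710609913), 0.035724740475416183)
t 25.6 pos [0.5193 0.025  0.1698] jaw -0.89 tilt [-0.  0. -1.] w 0.0425 F [-0.2  0.8 -1.4] q1,q6 [-0.09  1.49]
shift [3.858 0.021 0.011] turn 0.11
```

View pics/w8.png

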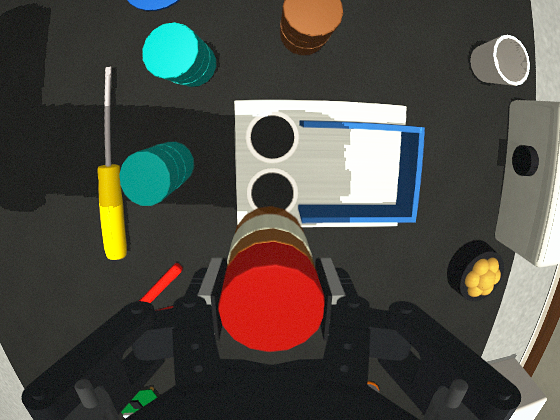

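Run:
```python
from h import *
z=np.load("w8.npz");P=cloud(z,mask(z["p"],"red"),z["d"],True)
Q=P[(np.abs(P[:,2]-.204)<.003)&(np.hypot(P[:,0]-.519,P[:,1]-.026)<.03)]
lo,hi=np.percentile(Q,[1,99],axis=0);print(len(Q),lo.round(4),hi.round(4),((lo+hi)/2).round(4))
z=np.load("w1.npz");P=cloud(z,mask(z["p"],"red"),z["d"],True);Q=P[(np.abs(P[:,2]-.0885)<.003)&(np.hypot(P[:,0]-.519,P[:,1]-.026)<.03)]
lo,hi=np.percentile(Q,[1,99],axis=0);print(len(Q),lo.round(4),hi.round(4),((lo+hi)/2).round(4))
```

```text
7473 [0.4986 0.0051 0.2017] [0.5386 0.0457 0.2053] [0.5186 0.0254 0.2035]
1709 [0.4991 0.005  0.0866] [0.5391 0.0457 0.0901] [0.5191 0.0253 0.0884]
```

The ringed place at (272,190) is right under the jar. The held lid's centre (.5186,.0254) is within about 0.5 mm of its starting position (.5191,.0253). Lowering.

```bash
python3 -m creep '[[[1,0.02,0],0,25],[[2,0.02,0],0,25],[[3,0.02,0],0,25],[[3.4,0.02,0],0,25],[[3.65,0.02,0],0,25],[[3.8,0.02,0],0,25],[[3.86,0.02,0],0,25],[[3.86,0.02,0],0,25],[[3.86,0.02,0],0,25],[[3.86,0.02,0],0,64],[[3.86,0.02,0],0,64],[[3.86,0.02,0],0,64],[[3.86,0.02,0],0,64],[[3.86,0.02,0],0,64],[[3.4,0.02,0],0,64],[[2.4,0.02,0],0,64],[[1,0.02,0],0,64],[[0,0.02,0],0,64],[[0,0.02,0],0,64],[[0,0.02,0],0,64]]'
python3 - <<'E'
from h import *
p,d=cams.read_camera("wrist");c=cams.get_calibration("wrist");P=cloud(c,mask(p,"red"),d,True);Q=P[(np.abs(P[:,2]-.0885)<.003)&(np.hypot(P[:,0]-.519,P[:,1]-.026)<.04)]
lo,hi=np.percentile(Q,[1,99],axis=0);print(len(Q),((lo+hi)/2).round(4),(hi-lo).round(4))
E
python3 plan.py 0.409 0.2545 0.17 -1
```

```text
t: 27.6
tool_pos: [0.5203, 0.0241, 0.1703]
tcp_rot: [0.505, 0.495, -0.504, 0.496]
force: [-0.2, 0.2, 0.4]
gripper_width: 0.0637
2614 [0.5169 0.0238 0.0874] [0.0397 0.0407 0.0031]
t 27.65 pos [0.5194 0.0241 0.1692] jaw -0.97 tilt [-0.001  0.    -1.   ] w 0.0642 F [-0.5 -0.7 -0.4] q1,q6 [-0.1   1.49]
shift [-0.024 -3.808 -7.616] turn 0.03
```

```bash
python3 -m creep '[[[0,-0.5,-1],0,64],[[0,-1.15,-2.3],0,64],[[0,-1.8,-3.6],0,64],[[0,-2.45,-4.9],0,64],[[0,-3.1,-6.2],0,64],[[0,-3.6,-7.2],0,64],[[0,-3.81,-7.6],0,64],[[0,-3.81,-7.6],0,64],[[0,-3.81,-7.6],0,64],[[0,-3.81,-7.6],0,64],[[0,-3.81,-7.6],0,64],[[0,-3.81,-7.6],0,64]]'
python3 - <<'E'
from h import *
def mid(P,x,y,z,r=.04):
    Q=P[(np.abs(P[:,2]-z)<.003)&(np.hypot(P[:,0]-x,P[:,1]-y)<r)];lo,hi=np.percentile(Q,[1,99],axis=0);print(len(Q),((lo+hi)/2).round(4),(hi-lo).round(4))
p,d=cams.read_camera("wrist");c=cams.get_calibration("wrist")
P=cloud(c,mask(p,"blue"),d,True);mid(P,.409,.255,.0855)
p,d=cams.read_camera("top");c=cams.get_calibration("top")
P=cloud(c,mask(p,"red"),d);z=np.load("top0.npz");P0=cloud(c,mask(z["p"],"red"),z["d"])
mid(P0,.519,.026,.088);mid(P,.519,.026,.088)
z=np.load("w1.npz");P=cloud(z,mask(z["p"],"blue"),z["d"],True);mid(P,.521,.078,.0885,.03)
E
python3 plan.py 0.4095 0.2545 0.0515 -1
```

```text
t: 28.85
tool_pos: [0.4099, 0.2532, 0.1697]
tcp_rot: [-0.505, -0.495, 0.505, -0.495]
force: [0.1, 0.0, 0.4]
gripper_width: 0.0637
2625 [0.4071 0.2556 0.0855] [0.0406 0.0408 0.0032]
299 [0.5179 0.0271 0.0879] [0.0393 0.0371 0.0057]
279 [0.5169 0.0245 0.0879] [0.0376 0.0359 0.0056]
1809 [0.5211 0.0782 0.0884] [0.0397 0.0399 0.0034]
t 28.95 pos [0.4097 0.2534 0.1698] jaw -1.03 tilt [ 0. -0. -1.] w 0.0643 F [-0.2 -0.2 -0.2] q1,q6 [0.4  1.99]
shift [ 3.944 -0.009 -0.035] turn -0.03
```

```bash
python3 -m creep '[[[1,-0.05,-0.05],0,64],[[2,-0.05,-0.05],0,64],[[3,-0.05,-0.05],0,64],[[3.6,-0.05,-0.05],0,64],[[3.92,-0.05,-0.05],0,64],[[3.92,-0.05,-0.05],0,64],[[3.92,-0.05,-0.05],0,64],[[3.92,-0.05,-0.05],0,25],[[3.92,-0.05,-0.05],0,25],[[3.92,-0.05,-0.05],0,25],[[3.92,-0.05,-0.05],0,25],[[3.92,-0.05,-0.05],0,25],[[3.92,-0.05,-0.05],0,25],[[3.92,-0.05,-0.05],0,25]]' 60; python3 plan.py 0.5229 0.0775 0.17 -1
```

```text
t: 30.35
tool_pos: [0.4088, 0.256, 0.0536]
tcp_rot: [0.505, 0.495, -0.503, 0.496]
force: [-1.5, 0.9, 5.6]
gripper_width: 0.0426
t 30.35 pos [0.4088 0.256  0.0536] jaw -0.96 tilt [ 0.002  0.001 -1.   ] w 0.0426 F [-1.5  0.9  5.6] q1,q6 [0.41 1.99]
shift [-3.878  3.912  5.88 ] turn 0.04
```

```bash
python3 -m creep '[[[-0.3,0,0],0,25],[[-1,0,0],0,25],[[-2,0,0],0,25],[[-3,0,0],0,25],[[-3.7,0.3,0.4],0,25],[[-3.94,0.8,1.2],0,25],[[-3.94,1.4,2.1],0,25],[[-3.94,2,3],0,25],[[-3.94,2.6,3.9],0,25],[[-3.94,3.2,4.8],0,25],[[-3.94,3.6,5.4],0,25],[[-3.94,3.85,5.8],0,25],[[-3.94,3.91,5.88],0,25],[[-3.94,3.91,5.88],0,25],[[-3.94,3.91,5.88],0,25],[[-3.94,3.91,5.88],0,25],[[-3.94,3.91,5.88],0,25],[[-3.94,3.91,5.88],0,25]]'
python3 - <<'E'
from h import *
p,d=cams.read_camera("wrist");c=cams.get_calibration("wrist")
P=cloud(c,mask(p,"blue"),d,True);q=P[(P[:,2]>.15)];zt=np.median(q[:,2]);Q=q[(np.abs(q[:,2]-zt)<.003)&(np.hypot(q[:,0]-.521,q[:,1]-.079)<.03)]
lo,hi=np.percentile(Q,[1,99],axis=0);print(len(Q),((lo+hi)/2).round(4),(hi-lo).round(4))
E
python3 plan.py 0.5229 0.0775 0.055 -1
```

```text
t: 32.15
tool_pos: [0.522, 0.0777, 0.1704]
tcp_rot: [-0.504, -0.496, 0.504, -0.496]
force: [0.1, 0.3, -1.9]
gripper_width: 0.0426
7182 [0.5211 0.0775 0.202 ] [0.0398 0.0405 0.0033]
t 32.2 pos [0.522  0.0776 0.1704] jaw -0.92 tilt [-0.  0. -1.] w 0.0422 F [-0.3 -0.3 -2.2] q1,q6 [0.01 1.59]
shift [3.847e+00 2.900e-02 2.000e-03] turn 0.08
```

```bash
python3 -m creep '[[[1,0.03,-0.05],0,25],[[2,0.03,-0.05],0,25],[[3,0.03,-0.05],0,25],[[3.4,0.03,-0.05],0,25],[[3.65,0.03,-0.05],0,25],[[3.75,0.03,-0.05],0,25],[[3.78,0.03,-0.05],0,25],[[3.78,0.03,-0.05],0,25],[[3.78,0.03,-0.05],0,25],[[3.78,0.03,-0.05],0,25]]'; python3 plan.py 0.5229 0.0779 0.055 -1
```

```text
t: 33.2
tool_pos: [0.5237, 0.0787, 0.0577]
tcp_rot: [0.505, 0.495, -0.504, 0.496]
force: [-0.3, -0.7, -2.4]
gripper_width: 0.0427
t 33.2 pos [0.5237 0.0787 0.0577] jaw -0.96 tilt [ 0.001 -0.    -1.   ] w 0.0427 F [-0.3 -0.7 -2.4] q1,q6 [0.01 1.6 ]
shift [ 0.09  -0.026  0.026] turn 0.04
```

```bash
python3 -m creep '[[[0.02,0,0],0,25],[[0.04,0,0],0,25],[[0.06,0,0],0,25],[[0.06,0,0],0,25]]'; python3 plan.py 0.5229 0.0779 0.055 -1
```

```text
t: 33.6
tool_pos: [0.5235, 0.0786, 0.0566]
tcp_rot: [0.504, 0.495, -0.504, 0.496]
force: [-3.2, -0.2, 11.3]
gripper_width: 0.0423
t 33.6 pos [0.5235 0.0786 0.0566] jaw -0.96 tilt [ 0.001 -0.    -1.   ] w 0.0423 F [-3.2 -0.2 11.3] q1,q6 [0.01 1.6 ]
shift [ 0.052 -0.018  0.025] turn 0.04
```

In contact. Releasing slowly, moving up and away in −y, then checking.

```bash
python3 -m creep '[[[0.03,0,0],0,25],[[0.03,0,0],0,64],[[0.03,0,0],0,64],[[0.03,0,0],0,64],[[0.03,0,0],0,64],[[0.03,0,0],0,64],[[-0.5,0,0],0,64],[[-1.5,0,0],0,64],[[-2.8,0,0],0,64],[[-3.8,0,0.9],0,64],[[-3.8,0,1.8],0,64],[[-3.8,0,1.8],0,64],[[-3.8,0,1.8],0,64],[[-3.8,0,1.8],0,64],[[-3.8,0,1.8],0,64],[[-3.8,0,1.8],0,64],[[-3.8,0,1.8],0,64]]'
cat > chk.py <<'E'
from h import *
def mid(n,P,x,y,z,r=.03):
    Q=P[(np.abs(P[:,2]-z)<.003)&(np.hypot(P[:,0]-x,P[:,1]-y)<r)];lo,hi=np.percentile(Q,[1,99],axis=0);print(n,len(Q),((lo+hi)/2).round(4),(hi-lo).round(4))
import sys
for n in ("top","wrist"):
    p,d=cams.read_camera(n);c=cams.get_calibration(n);f=n=="wrist"
    cv2.imwrite(f"pics/{n}{sys.argv[1]}.png",p[:,:,::-1])
    z=np.load("w1.npz" if f else "top0.npz");c0=z if f else c
    for k,x,y in(("red",.519,.0255),("blue",.521,.0785)):
        mid(n+" start "+k,cloud(c0,mask(z["p"],k),z["d"],f),x,y,.0882)
        mid(n+" now   "+k,cloud(c,mask(p,k),d,f),x,y,.0882)
E
python3 chk.py 9; python3 plan.py 0.519 0.024 0.052 -1
```

```text
t: 35.3
tool_pos: [0.5221, 0.0252, 0.1689]
tcp_rot: [-0.504, -0.496, 0.504, -0.496]
force: [0.2, -0.2, 0.2]
gripper_width: 0.0641
top start red 294 [0.5179 0.0271 0.0881] [0.0394 0.0371 0.0056]
t 35.35 pos [0.5221 0.025  0.169 ] jaw -0.93 tilt [-0.  0. -1.] w 0.0639 F [ 0.7 -0.2 -0.3] q1,q6 [-0.09  1.49]
shift [ 3.899 -0.101  0.036] turn 0.07Traceback (most recent call last):
  File "chk.py", line 11, in <module>
    mid(n+" now   "+k,cloud(c,mask(p,k),d,f),x,y,.0882)
    ~~~^^^^^^^^^^^^^^^^^^^^^^^^^^^^^^^^^^^^^^^^^^^^^^^^
  File "chk.py", line 3, in mid
    Q=P[(np.abs(P[:,2]-z)<.003)&(np.hypot(P[:,0]-x,P[:,1]-y)<r)];lo,hi=np.percentile(Q,[1,99],axis=0);print(n,len(Q),((lo+hi)/2).round(4),(hi-lo).round(4))
                                                                       ~~~~~~~~~~~~~^^^^^^^^^^^^^^^^^
    return _quantile_unchecked(
        a, q, axis, out, overwrite_input, method, keepdims, weights)
    return _ureduce(a,
                    func=_quantile_ureduce_func,
    ...<5 lines>...
                    overwrite_input=overwrite_input,
                    method=method)
    r = func(a, **kwargs)
    result = _quantile(arr,
                       quantiles=q,
    ...<2 lines>...
                       out=out,
                       weights=wgt)
    slices_having_nans = np.isnan(arr[-1, ...])
                                  ~~~^^^^^^^^^
IndexError: index -1 is out of bounds for axis 0 with size 0
```

```bash
sed -i 's/;lo,hi=/\n    if len(Q)<50: return print(n,"hidden")\n    lo,hi=/' chk.py; python3 chk.py 10
```

```text
top start red 294 [0.5179 0.0271 0.0881] [0.0394 0.0371 0.0056]
top now   red hidden
top start blue 299 [0.5197 0.0799 0.0881] [0.0395 0.0371 0.0055]
top now   blue hidden
wrist start red 1713 [0.5191 0.0254 0.0883] [0.04   0.0409 0.0036]
wrist now   red 2657 [0.5181 0.0237 0.0883] [0.0398 0.041  0.0034]
wrist start blue 1809 [0.5211 0.0782 0.0884] [0.0397 0.0399 0.0034]
wrist now   blue 2951 [0.522  0.0777 0.0884] [0.0397 0.0399 0.0032]
```

View pics/wrist10.png

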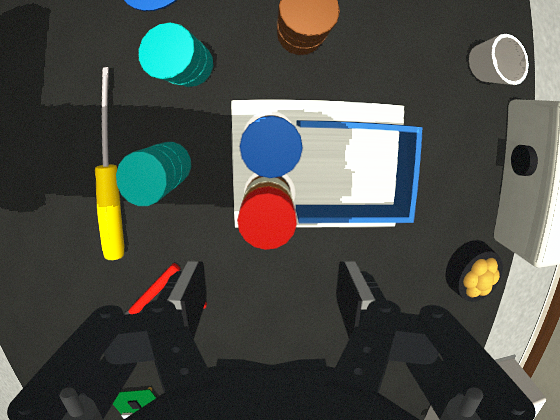

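Both stand upright on their rings. By the wrist camera the jar is about 2 mm and the tin about 1 mm from where they started, so I won't regrip them. I'll retreat and do a final check with the view clear.

```bash
python3 -m creep '[[[-1,0,0],0,64],[[-2,0,0],0,64],[[-3,-1,-1],0,64],[[-3,-8,-14],0,64],[[-3,-8,-14],0,64],[[-3,-8,-14],0,64],[[-3,-8,-14],0,64],[[-3,-8,-14],0,64],[[-3,-8,-14],0,64],[[-3,-8,-14],0,64],[[-3,-8,-14],0,64],[[-3,-8,-14],0,64],[[-3,-8,-14],0,64],[[-3,-8,-14],0,64],[[-3,-8,-14],0,64],[[-3,-8,-14],0,64],[[-3,-8,-14],0,64]]'; python3 chk.py 11 | grep top
python3 - <<'E'
from h import *
c=cams.get_calibration("top");p=cv2.imread("pics/top11.png")[:,:,::-1].copy();p0=np.load("top0.npz")["p"]
for k,b,z in(("orange",(395,120,440,160),.034),("lime",(400,215,460,270),.044)):
    for n,q in(("start",p0),("now",p)):
        m=mask(q,k,b); 
        if m.any(): print(k,n,plane(c,np.argwhere(m)[:,::-1],z).mean(0).round(4))
E
```

```text
t: 37.15
tool_pos: [0.2901, 0.4477, 0.2593]
tcp_rot: [0.505, 0.495, -0.505, 0.495]
force: [0.7, -0.6, -0.3]
gripper_width: 0.064
top start red 294 [0.5179 0.0271 0.0881] [0.0394 0.0371 0.0056]
top now   red 278 [0.5169 0.0259 0.0881] [0.0374 0.0353 0.0055]
top start blue 299 [0.5197 0.0799 0.0881] [0.0395 0.0371 0.0055]
top now   blue 282 [0.5207 0.0783 0.088 ] [0.0376 0.0378 0.0054]
orange start [ 0.6412 -0.2695  0.034 ]
orange now [ 0.6411 -0.2694  0.034 ]
lime now [ 0.4255 -0.2884  0.044 ]
```

View pics/top11.png

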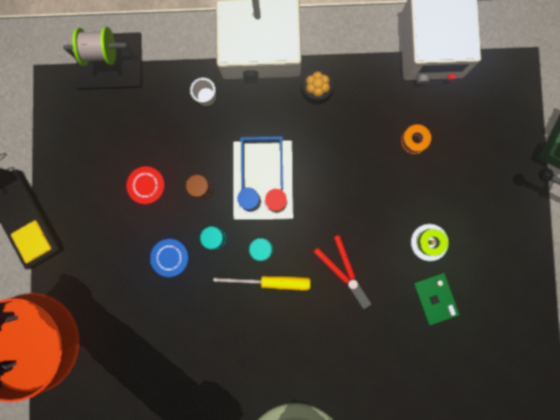

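The final picture shows the jar (276,200) and tin (248,199) back in the caddy and the reel on the stand (432,242). The saucers are empty and the spare (417,138) hasn't moved.

```bash
python3 -c "
from plant import manip
print(manip.sign_off())"
```

```text
the job is handed in; nothing more can be done
None
```

The job is done and handed in at about 37 s, with no verdict reported. I parked the jar on the red saucer and the tin on the blue one, then set the lime-green reel flat over the stand's spindle. After that I put the jar and then the tin back on their places in the caddy.

**What the last checks showed:**
- **Jar and tin:** both stand upright with their lid tops at 0.088 m, as at the start. The jar is about 1.5–2 mm and the tin about 1–2 mm from where they began.
- **Disagreement:** the top and wrist cameras differ on those offsets by up to about 1 mm. I judged the places good enough and did not regrip to correct them.
- **Reel:** it lies flat on the stand with its top at about 0.044 m and the spindle showing in its bore.
- **Spare reel:** the orange-flanged spare has not moved (within 0.1 mm).
- **Robot:** the gripper is clear of everything, with only about 1 N of noise on the wrist. The highest wrist reading printed was 11 N, while setting down the tin.

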